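# Lock a freshly inked relief block in the clamping jig

## Task

Clamp the freshly inked block in the printing jig: with a fingertip, push the star knob along its L-shaped slot to the corner, so that the jaw drives the block up to the far stop, then push it sideways round the corner to the very end of the short leg, so that the jaw is locked. Only push the knob, never pinch it between the fingers; do not touch the inked block, and leave the jar, plate, tube and tools lying around where they are. Finish with the hand clear of everything.

Things in the scene. Friction and masses are not known exactly. Their poses are not given: they have to be found in the camera images.
- jig: Fixed jig: plywood board 295 (x) x 220 (y) x 18 mm on the table, place and yaw vary. Origin at table height; board spans x -125..170, y -110..110 mm. +x runs along the slot's long leg to the far stop (wooden rail, x 150..170, top at 40 mm); +y is the short leg's direction. Side rails (top 28 mm) at y = +-97 mm. The L-shaped slot, 18 mm wide, is in the half nearer the robot.
- slot_start (a point): Start of the long leg: pin-axis position at jaw = 0, on the board's upper face (18 mm above the table).
- slot_corner (a point): Corner of the L slot: pin-axis position when jaw = 0.070 and pin = 0; 70 mm from slot_start along the jig's +x. Board's upper face.
- slot_end (a point): Closed end of the short leg, the locked position of the pin axis: 45 mm from slot_corner along the jig's +y. Board's upper face.
- knob (a point): Centre of the black star knob on the upright pin, 70 mm above the table. 28 mm across; four 12 mm lobes point along the jig's +-x, +-y. Its side spans heights 48 to 91 mm; a 22 mm steel cap tops it at 97 mm. Below: a steel collar 28 mm across (44 to 48 mm) and the 14 mm pin, which goes through the jaw into the slot. The pin is captive: slides in the slot, does not tilt, turn or lift.
- jaw (a joint): Travel of the aluminium jaw, and of the pin and knob with it, along the jig's +x (m): 0 at slot_start, 0.070 at the corner (end stop). Starts at 0 to 0.015, with the pin in the long leg. It stays where it is left; about 1.5 N to slide, a few newtons more when it pushes the block. No spring.
- pin (a joint): Travel of the pin and knob sideways in the jaw's cross channel along the jig's +y (m): 0 in the long leg, 0.045 at the end of the short leg (end stop). It can leave 0 by more than 2 mm only when jaw is above about 0.068; the slot then keeps the jaw from sliding back. About 1 N to slide, no spring.
- jaw_face (a point): Middle of the jaw's flat front face, which meets the block, 31 mm above the table. The jaw's front bar is 22 mm thick (x), 160 mm long (y), top 42 mm above the table; the pin stands 57 mm behind this face. Behind the bar, a lower open yoke frame (top 32 mm) surrounds the pin.
- block: Loose inked relief block, wooden with a dark rubber face: 100 (x) x 140 (y) x 22 mm, 0.2 to 0.4 kg, lying on the jig's board between jaw and far stop, short of the stop and a little crooked. Origin at the centre of its underside (18 mm above the table); its top is 40 mm above the table. Seated, its origin lies at x = 98 to 100 mm in the jig's frame.
- jar: Bystander: small closed jar, 30 mm diameter, 42 mm high, standing on the jig's board at the corner nearer the robot, on the -y side (60 mm above the table at its top). Origin: centre of the underside.
- zinc_plate: Bystander: bare metal plate 50 x 90 x 4 mm on the table beside the jig (+y side). Origin: centre of the underside.
- ink_tube: Bystander: crumpled metal ink tube with a red cap, 140 x 36 x 22 mm, lying on the table beside the jig (-y side). Origin: underside, near the middle.
- brayer: Bystander: hand roller with a 100 mm rubber drum and a wooden handle, 205 mm long, 36 mm high, on the table to the robot's left. Origin under the drum.
- ink_knife: Bystander: flat spatula 200 mm long, on the table to the right.
- brush: Bystander: brush 180 mm long, on the table to the right.
- ink_can: Bystander: ink tin 80 mm diameter, 60 mm high, on the table to the left. Origin: centre of the underside.

How it is judged:
By the outcome, as a careful person would: the job done as asked, in the order asked, and still so for the second after the job is handed in, with the robot touching nothing.
It also fails if it takes over 58 s, if anything falls off the work surface, if the arm or the gripper's body presses on something with over 40 N, if the wrist force passes 120 N, or if a joint passes its speed limit or range.

## Robot

A 6-joint arm with a two-finger parallel gripper is mounted at the origin on the work surface. World frame = base frame: x ahead of the robot, y to its left, z up, the work surface at z = 0. Lengths are in m, angles in degrees, forces in N, time in s.
With the tool pointing down it reaches from about 0.275 to 0.725 m from the base axis. Payload 15.9 kg.
Tool frame: the origin (TCP) lies on the centre line of the jaws, within the pads' length; the fingertips stand ahead of it and the grasp point (between the pads) lies 11 mm behind it (ctrl.tip_extent is the z of the fingertips in the tool frame, in m); z points along the fingers, y is the direction in which the jaws open and shut (so a half turn about z gives the same grasp; the last joint's range is limited). The gripper opens to 85 mm and grips with 20 to 120 N. Pads are 22 mm wide; open, the fingers measure 114 mm over their backs; the gripper's body (76 mm by 85 mm) begins 54 mm behind the grasp point. The pads swing forward as they close: fully open they stand 13 mm farther back than shut.
Start: joints at [-72.938, 12.198, -1.971, 75.831, 0, 90], TCP at [0.147, -0.478, 0.239] pointing down, gripper open.
Joint ranges: [-170.91, 170.91], [-42.67, 98.43], [-65.05, 77.54], [-120.47, 116.71], [-90, 82.35], [-180, 180]. Speed limits (degrees/s): [108.29, 108.29, 136.94, 147.25, 180, 180].

## Interface

Orientations are given as [roll, pitch, yaw] about the fixed x, y, z axes, in that order (R = Rz(yaw) Ry(pitch) Rx(roll)).
In Python, from cell import ctrl gives the robot as it stands. Calls block until the motion is done:
- ctrl.reach(position, orientation): joint-space move of the TCP to a pose.
- ctrl.move_l(position, rot=None, max_speed=0.15): straight line of the TCP; rot=None keeps the orientation; max_speed is the mean speed in m/s.
- ctrl.set_joints(angles): joint-space move.
- ctrl.open() and ctrl.gripper_close(effort=None): open the fingers fully, or close them until they stop; effort is the grip in N (None keeps the last).
- ctrl.sleep(seconds).
- ctrl.ik(position, orientation): joint angles nearest the present ones, or None.
- ctrl.read_state(): the state.
- ctrl.camera(name): name is "scene" or "top"; returns a dict with "img" (384x512x3 uint8, blue, green, red), "intrinsics" (3x3 intrinsics, pixels), "world_to_cam" (4x4, takes a point from world to camera coordinates). Camera axes: x right, y down, z forward; pixel columns grow to the right and rows downward; lengths in m; the calibration is good to about 2 mm. A picture is of the moment at which its call begins. There is no depth.
A pose or a line that the arm cannot do raises ctrl.PlanningError and nothing moves.
- ctrl.sign_off(): hands the job in, once; it reports no verdict.
The state is a dict: "clock": time; "joint_pos": joint angles; "qvel": joint speeds; "effort": joint torques, N m; "ee_pos": TCP position; "tcp_rot": TCP orientation; "ft_force": force on the tool from outside, world axes, zero at the start; "moment": the same for the moment, N m; "width": finger opening in m.
Only numpy, scipy, OpenCV 4.12 (cv2) and the standard library are available. Lean on these libraries where they do the work, as an engineer would, in place of code of your own. Each camera call takes 0.05 s, during which the arm holds its last target. There are 200 camera calls.

## Working session

There is one attempt and no reset: what is moved stays moved. The work goes in short steps, each a Python script; the robot and the scene stay as the last script left them, time stands still between calls to the robot, and variables do not carry over. Pictures are saved under pics/ and viewed, about 8 in all and at most 12, crops included, and the job is handed in when it is done.

```bash
ls; mkdir -p pics; python3 - <<'E'
from cell import ctrl
import cv2,pickle
d={}
for n in("scene","top"):
    c=ctrl.camera(n); d[n]=c; cv2.imwrite(f"pics/{n}0.png",c["img"]); print(n,c["intrinsics"],c["world_to_cam"])
pickle.dump(d,open("d0.pkl","wb"))
print(ctrl.tip_extent, ctrl.read_state())
E
```

```text
pics
scene [[398.73056001   0.         256.50559257]
 [  0.         398.73056001 198.00550244]
 [  0.           0.           1.        ]] [[ 0.32802983  0.9446198  -0.00948001 -0.18321172]
 [ 0.6669711  -0.2386966  -0.70581406 -0.33372   ]
 [-0.66898878  0.22520518 -0.70833371  1.51392456]
 [ 0.          0.          0.          1.        ]]
top [[387.38318752   0.         257.66116773]
 [  0.         387.38318752 194.20505771]
 [  0.           0.           1.        ]] [[ 0.00389932 -0.99994962  0.0092498  -0.01497381]
 [-0.98444179 -0.00546343 -0.17562607  0.55751067]
 [ 0.17566775 -0.00842107 -0.98441349  1.07828208]
 [ 0.          0.          0.          1.        ]]
0.008 {'clock': 0.1, 'joint_pos': array([-7.29390964e+01,  1.22207814e+01, -2.00221906e+00,  7.58314642e+01,
       -1.18655145e-03,  9.00023911e+01]), 'qvel': array([ 0.00257063, -0.13942039, -0.0096337 , -0.11369735, -0.06590649,
       -0.03923658]), 'effort': array([ 1.87177611e-03, -6.87249684e+01,  4.87804842e+01,  1.22094774e-02,
        1.10904168e-04, -1.75426794e-05]), 'ee_pos': array([ 0.14660532, -0.47772936,  0.23889293]), 'tcp_rot': array([-1.79945535e+02,  1.18882385e-03,  1.70585137e+01]), 'ft_force': array([0.69938076, 0.49044419, 0.3520118 ]), 'moment': array([-0.02955849, -0.02862927,  0.03786037]), 'width': 0.08545025521794787}
```

View pics/top0.png

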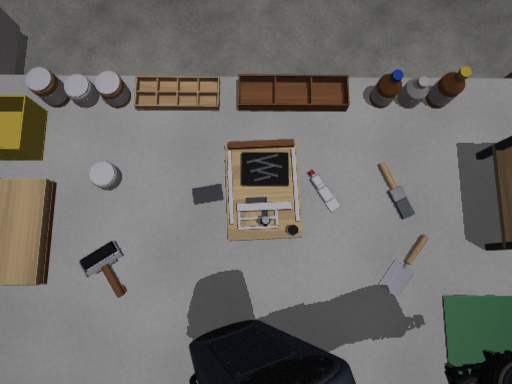

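View pics/scene0.png

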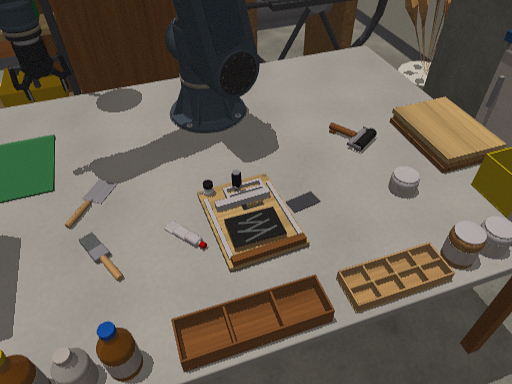

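The top view shows the jig at about (264,190), with the knob near (264,220), the jar at (293,230), the plate at (208,194) and the tube at (323,190). I'll zoom in on both views for pixel picks.

```bash
python3 - <<'E'
import cv2,pickle,numpy as np
d=pickle.load(open("d0.pkl","rb"))
a=cv2.resize(d["top"]["img"][132:248,215:315],None,fx=5,fy=5,interpolation=cv2.INTER_CUBIC)
cv2.imwrite("pics/top0z.png",a)
b=cv2.resize(d["scene"]["img"][160:275,190:320],None,fx=5,fy=5,interpolation=cv2.INTER_CUBIC)
cv2.imwrite("pics/scene0z.png",b)
E
```

```text
(no output)
```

View pics/top0z.png

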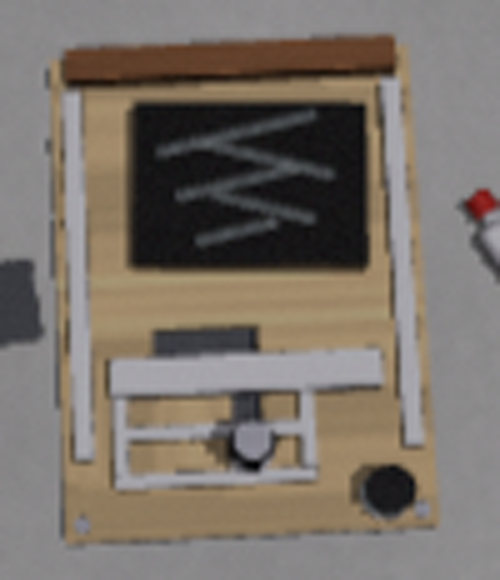

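View pics/scene0z.png

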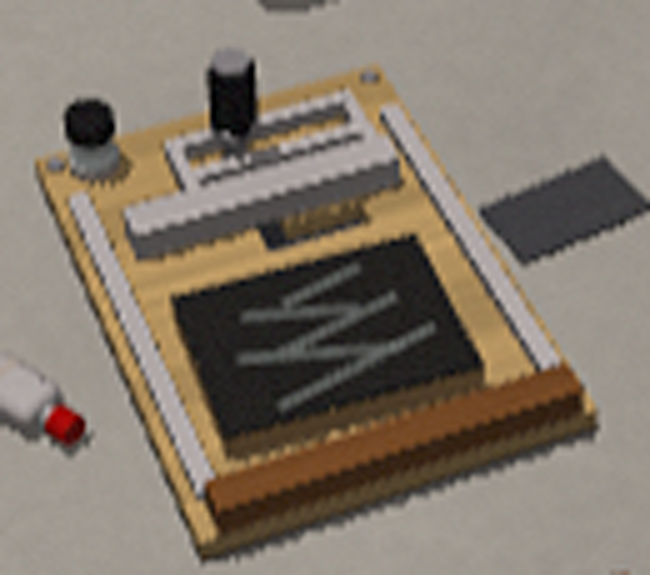

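The zooms put the cap centre at crop (251,441) in the top view and (234,60) in the scene view. The board corners are clear, and the short leg lies to the robot's left at crop (155–258, 340). The jar is at crop (389,490). I'll cast rays through these pixels.

```bash
cat > h.py <<'E'
import numpy as np, pickle
def ray(c,u,v):
    T=c["world_to_cam"];R=T[:3,:3]
    return -R.T@T[:3,3], R.T@np.linalg.solve(c["intrinsics"],[u,v,1])
def plane(c,u,v,z):
    o,d=ray(c,u,v); return o+d*(z-o[2])/d[2]
def px(off,p): return (p[0]+.5)/5-.5+off[0],(p[1]+.5)/5-.5+off[1]
E
python3 - <<'E'
from h import *
d=pickle.load(open("d0.pkl","rb"))
np.set_printoptions(precision=4,suppress=True)
def fit(name,off,corners,z):
    P=np.array([plane(d[name],*px(off,p),z)[:2] for p in corners])  # order: far-left, near-left, near-right, far-right
    J=np.array([[170,110],[-125,110],[-125,-110],[170,-110]])/1e3
    A=J-J.mean(0);B=P-P.mean(0)
    a=np.arctan2((A[:,0]*B[:,1]-A[:,1]*B[:,0]).sum(),(A*B).sum())
    R=np.array([[np.cos(a),-np.sin(a)],[np.sin(a),np.cos(a)]])
    t=P.mean(0)-R@J.mean(0)
    print(name,"yaw",np.degrees(a),"org",t,"resid mm",1e3*(P-J@R.T-t).ravel()); return R,t
to=(215,132);so=(190,160)
R,t=fit("top",to,[(52,62),(66,543),(438,525),(408,45)],.018)
# far stop hides far corners in part; scene view for comparison
R2,t2=fit("scene",so,[(597,418),(378,68),(36,164),(203,552)],.018)
J=lambda p:(p[:2]-t)@R
for n,o,p,z in [("top",to,(251,441),.097),("scene",so,(234,62),.097),("top",to,(389,490),.06),("scene",so,(90,120),.06),("top",to,(155,340),.018),("top",to,(258,340),.018)]:
    w=plane(d[n],*px(o,p),z);print(n,z,w,"jig",J(w))
E
```

```text
top yaw 2.8307737556431842 org [ 0.5558 -0.0291] resid mm [-1.3833 -1.1366  0.3259 -0.2414  0.9558  1.1441  0.1016  0.2339]
scene yaw 2.8652190727164393 org [ 0.5618 -0.0303] resid mm [-0.0036 -1.8665 -0.6632 -0.4253  0.1679  0.9833  0.4989  1.3085]
top 0.097 [ 0.4776 -0.0319  0.097 ] jig [-0.0782  0.0011]
scene 0.097 [ 0.4824 -0.0321  0.097 ] jig [-0.0734  0.0006]
top 0.06 [ 0.4541 -0.1113  0.06  ] jig [-0.1056 -0.077 ]
scene 0.06 [ 0.4617 -0.1134  0.06  ] jig [-0.0982 -0.0795]
top 0.018 [0.5466 0.0233 0.018 ] jig [-0.0066  0.0528]
top 0.018 [ 0.547  -0.0382  0.018 ] jig [-0.0093 -0.0086]
```

The two views agree within about 5 mm: yaw 2.85°, knob at world (0.480, -0.032), slot corner at about jig (-8, 0) mm. Next I'll close the fingers, go in behind the knob, and push in steps while watching the force.

```bash
cat >> h.py <<'E'
YAW=2.85; a=np.radians(YAW); RJ=np.array([[np.cos(a),-np.sin(a)],[np.sin(a),np.cos(a)]]); TJ=np.array([.559,-.0297])
W=lambda x,y,z:[*(RJ@[x,y]+TJ),z]      # jig (m) -> world
def st(ctrl):
    s=ctrl.read_state(); j=(s["ee_pos"][:2]-TJ)@RJ; f=s["ft_force"][:2]@RJ
    print("t %.1f jig xy %.1f %.1f z %.1f  F %.1f %.1f %.1f w %.3f"%(s["clock"],*(1e3*j),1e3*s["ee_pos"][2],*f,s["ft_force"][2],s["width"])); return j,f
E
python3 - <<'E'
from cell import ctrl
from h import *
import cv2
ctrl.gripper_close(20)
ctrl.reach(W(-.125,.0,.18),[180,0,YAW]); st(ctrl)
ctrl.move_l(W(-.125,.0,.066),max_speed=.12); st(ctrl)
ctrl.move_l(W(-.105,.0,.066),max_speed=.06); st(ctrl)
for n in("top","scene"):
    c=ctrl.camera(n);i=c["img"]; i=i[132:248,215:315] if n=="top" else i[120:275,180:320]
    cv2.imwrite(f"pics/{n}1.png",cv2.resize(i,None,fx=4,fy=4,interpolation=cv2.INTER_CUBIC))
a=[cv2.imread(f"pics/{n}1.png") for n in("top","scene")]; h=600
cv2.imwrite("pics/both1.png",np.hstack([cv2.resize(x,(380,440)) for x in a]))
E
```

```text
t 2.8 jig xy -124.9 -0.6 z 180.1  F -0.1 0.4 -0.0 w -0.000
t 3.9 jig xy -124.6 -0.1 z 66.6  F -0.1 -0.5 -0.0 w 0.000
t 4.4 jig xy -104.8 0.0 z 65.9  F -0.5 -0.4 -0.2 w 0.000
```

View pics/both1.png

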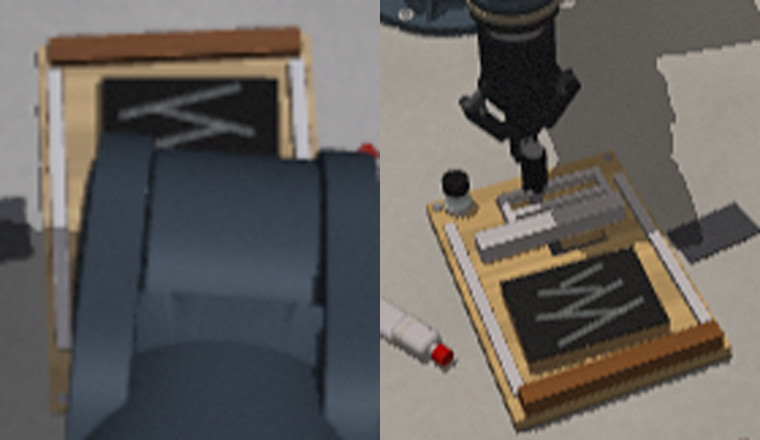

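The scene view shows the closed fingertip right behind the knob, at about (525,150) in the composite, and clear of the jar. Now the +x push.

```bash
cat > push.py <<'E'
from cell import ctrl
from h import *
ctrl.move_l(W(-.065,.0,.066),max_speed=.04); st(ctrl)
x=-.065
while x<-.020:
    x+=.005 if x<-.047 else .002
    ctrl.move_l(W(x,.0,.066),max_speed=.03); j,f=st(ctrl)
    if abs(f[0])>14 or np.hypot(*f)>18: break
E
python3 push.py
```

```text
t 5.6 jig xy -65.0 -0.0 z 66.0  F 0.5 0.8 0.2 w -0.000
t 5.9 jig xy -59.8 -0.0 z 66.0  F -0.5 0.6 0.2 w -0.001
t 6.2 jig xy -54.7 0.0 z 66.0  F 0.7 0.2 -0.1 w -0.000
t 6.6 jig xy -49.7 -0.0 z 66.0  F -0.3 -0.1 -0.4 w -0.000
t 6.9 jig xy -44.7 -0.0 z 66.0  F -0.1 0.5 -0.8 w -0.000
t 7.1 jig xy -42.9 0.0 z 66.0  F -0.3 -0.6 0.6 w 0.000
t 7.4 jig xy -40.9 0.0 z 66.0  F -0.4 0.1 -0.4 w 0.000
t 7.6 jig xy -38.8 0.0 z 66.0  F -0.7 0.2 -0.6 w 0.000
t 7.9 jig xy -36.8 -0.0 z 66.0  F -1.0 0.3 -0.0 w 0.000
t 8.1 jig xy -36.1 0.1 z 65.7  F -10.2 -0.4 5.0 w -0.000
t 8.4 jig xy -35.9 0.2 z 65.4  F -21.2 0.4 12.6 w -0.000
```

It hit a hard stop at tool x = -36, about where the corner was predicted. I'll back off and look.

```bash
python3 - <<'E'
from cell import ctrl
from h import *
import cv2
ctrl.move_l(W(-.060,.0,.066),max_speed=.06)
ctrl.move_l(W(-.060,.0,.150),max_speed=.12); st(ctrl)
ctrl.move_l(W(-.060,-.16,.150),max_speed=.15); st(ctrl)
d={n:ctrl.camera(n) for n in("top","scene")}; pickle.dump(d,open("d2.pkl","wb"))
a=cv2.resize(d["top"]["img"][132:248,215:315],None,fx=4,fy=4,interpolation=cv2.INTER_CUBIC)
b=cv2.resize(d["scene"]["img"][160:276,190:290],None,fx=4,fy=4,interpolation=cv2.INTER_CUBIC)
cv2.imwrite("pics/both2.png",np.hstack([a,b]))
E
```

```text
t 9.8 jig xy -60.3 0.0 z 149.3  F -0.4 0.2 -0.1 w 0.000
t 11.1 jig xy -60.0 -159.3 z 150.0  F 0.4 0.3 -1.0 w 0.000
```

View pics/both2.png

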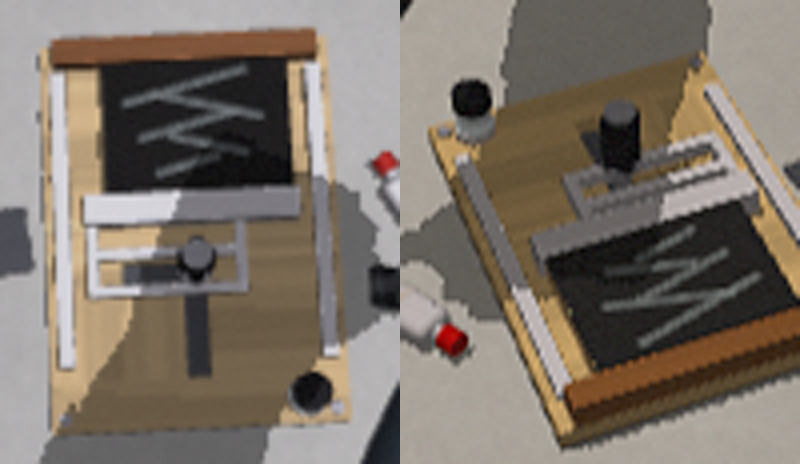

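The block is seated against the far stop and the jaw is at the corner, with the cap at (198,249) in the composite. Now the +y push from the -y side.

```bash
python3 - <<'E'
from cell import ctrl
from h import *
X=-.011
ctrl.move_l(W(X,-.055,.150),max_speed=.15)
ctrl.move_l(W(X,-.055,.066),max_speed=.1); st(ctrl)
y=-.055
while y<.026:
    y+=.008 if y<-.0305 else .004 if y<.006 else .002
    ctrl.move_l(W(X,y,.066),max_speed=.04); j,f=st(ctrl)
    if np.hypot(*f)>12: break
E
```

```text
t 13.1 jig xy -10.6 -55.1 z 66.6  F -0.2 -0.6 0.2 w 0.000
t 13.4 jig xy -10.9 -46.7 z 66.2  F 0.1 0.3 0.0 w 0.000
t 13.8 jig xy -11.0 -38.7 z 66.0  F -0.2 0.2 -0.6 w 0.000
t 14.1 jig xy -11.0 -30.7 z 66.0  F -0.7 0.4 0.4 w -0.000
t 14.5 jig xy -11.0 -22.7 z 66.0  F 0.4 -0.6 -0.4 w -0.000
t 14.7 jig xy -11.0 -18.8 z 66.0  F 0.4 0.2 -0.3 w 0.000
t 15.0 jig xy -11.0 -14.8 z 66.0  F 0.1 0.7 -0.3 w 0.000
t 15.2 jig xy -11.0 -10.7 z 66.0  F 0.0 0.2 -0.0 w -0.000
t 15.5 jig xy -11.0 -6.7 z 66.0  F -0.3 0.9 0.5 w -0.000
t 15.7 jig xy -11.0 -2.7 z 66.0  F 0.6 0.3 1.4 w -0.000
t 16.0 jig xy -11.0 1.3 z 66.0  F 0.3 0.3 -0.3 w -0.000
t 16.2 jig xy -11.0 5.2 z 66.0  F -0.8 -0.4 -0.5 w -0.000
t 16.5 jig xy -11.0 9.3 z 66.0  F -0.4 0.3 0.9 w 0.000
t 16.7 jig xy -11.0 11.1 z 66.0  F -0.5 -0.1 -0.6 w 0.000
t 17.0 jig xy -11.0 13.1 z 66.0  F -0.2 0.3 -0.6 w 0.000
t 17.2 jig xy -11.0 15.1 z 66.0  F 0.0 0.3 0.0 w 0.000
t 17.5 jig xy -11.0 17.1 z 66.0  F 0.4 -0.2 -0.7 w -0.000
t 17.7 jig xy -11.0 18.7 z 66.0  F -0.4 -4.7 -0.2 w 0.000
t 18.0 jig xy -11.0 19.2 z 66.1  F 0.0 -17.3 0.1 w -0.000
```

It reached a hard stop at y = 19, where I expected about 16.5. I'll retreat and check.

```bash
python3 - <<'E'
from cell import ctrl
from h import *
import cv2
ctrl.move_l(W(-.011,-.01,.066),max_speed=.08)
ctrl.move_l(W(-.011,-.01,.180),max_speed=.12)
ctrl.move_l(W(-.060,-.22,.22),max_speed=.15); st(ctrl)
d={n:ctrl.camera(n) for n in("top","scene")}; pickle.dump(d,open("d3.pkl","wb"))
a=cv2.resize(d["top"]["img"][132:248,190:340],None,fx=4,fy=4,interpolation=cv2.INTER_CUBIC)[:,:]
b=cv2.resize(d["scene"]["img"][160:276,190:340],None,fx=4,fy=4,interpolation=cv2.INTER_CUBIC)
cv2.imwrite("pics/both3.png",np.hstack([a[:,60:460],b[:,:400]]))
E
```

```text
t 21.2 jig xy -59.8 -219.4 z 219.9  F -0.2 0.9 -0.4 w 0.000
```

View pics/both3.png

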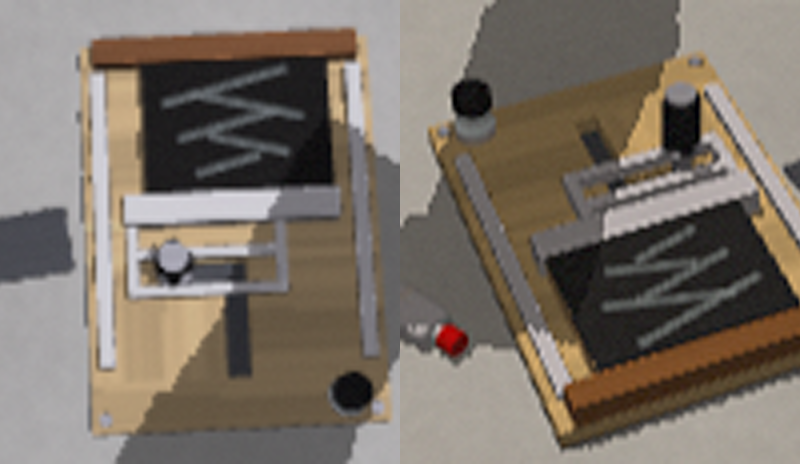

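The knob cap moved 16.3 px × 1.08 m / 387 px ≈ 45 mm sideways, which is the full short leg. The block is still on the stop, and the jar, plate and tube haven't moved. The hand is clear, so I'm handing in.

```bash
python3 -c "
from cell import ctrl
ctrl.sleep(0.5); print(ctrl.sign_off())"
```

```text
the job is handed in; nothing more can be done
None
```

The job is done and handed in: the jaw is at the corner with the block against the far stop, and the knob is at the end of the short leg, so the jaw should be locked. I used the closed fingertips only to push the knob, first along +x to the corner, then along +y from the other side. The whole run took about 22 s on the robot's clock.

- **Stops:** the +x push ended on a hard stop at about 21 N, and the +y push at about 17 N.
- **Knob travel:** in the top view the knob cap moved about 45 mm sideways, the full length of the short leg.
- **Surroundings:** in the last pictures the jar, plate and tube were where they started. I saw no sign of the block being touched. I did not look at the brayer, knife, brush or can again, but the arm did not work near them.
- **Hand:** it finished at 220 mm height, off to the -y side, with the wrist force near zero.

The stops came 2 to 3 mm away from where I predicted, one early and one late. The two camera views also disagreed by about 5 mm in x. The gap at the stops is about what camera error and my guess at the finger thickness would give.

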